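# Hold a check plate in the slot of a strip reader

### The arm

A 6-joint arm with a two-finger parallel gripper is mounted at the origin on the work surface. World frame = base frame: x ahead of the robot, y to its left, z up, the work surface at z = 0. Lengths are in m, angles in rad, forces in N, time in s.
With the tool pointing down it reaches from about 0.375 to 0.975 m from the base axis. Payload 3.8 kg.
Tool frame: the origin (TCP) lies midway between the tips of the shut fingers; the grasp point (between the pads) lies 19 mm behind it; z points along the fingers, y is the line along which they close (so a half turn about z gives the same grasp; the last joint's range is limited). The gripper opens to 88 mm and grips with 3 to 60 N. Pads are 18 mm wide; open, the fingers measure 123 mm over their backs; the gripper's body (75 mm by 187 mm) begins 45 mm behind the grasp point.
Start: joints at [1.289, 0.264, 1.604, -0, 1.274, -0.037], TCP at [0.164, 0.655, 0.239] pointing down, gripper open.
Joint ranges: [-2.63, 2.63], [-0.94, 2.18], [0.31, 2.57], [-1.31, 4.45], [0, 2.66], [-2.55, 2.55]. Speed limits (rad/s): [2.57, 2.57, 3.14, 3.14, 3.14, 3.14].

### API

Orientations are given as a 3x3 rotation matrix whose columns are the frame's x, y, z axes.
In Python, from workcell import * gives the robot as it stands.
- The arm moves only by the tool arm_command, never from a script. Its argument "motion" is a list of rows, each an object with "slide": the shift along the tool's x, y, z in cm, a list of three; "angular": the turn, a rotation vector about the tool's x, y, z in rad, a list of three. A call has 1 to 12 rows; each row shifts and turns the commanded pose from where the row before left it, along the tool's axes as they then stand; what a row does not reach is not made up. A row lasts 1/10 s, in which the tool goes at most 50 mm and 8.59 degrees, less where a joint would pass 70% of its speed; a pose out of reach is approached as far as the arm can. A call with a gripper value outside its range is refused whole. "hand" is the gripper's target within -1 to 1 (fully open at 1, half-way at 0, shut at -1), set as the call begins (left out, the last holds). The fingers move at their own pace and stop on an object; "force" is the grip in N (left out, the last holds). Time passes only in rows, so rows that do not move let the fingers close. It gives the time, the measured TCP pose, the force, the opening and the grip force at its end, in the units of the state.
- state(): the state, without advancing time (a new reading comes with each control period).
- camera(name): name is "scene" or "top"; returns a dict with "frame" (400x640x3 uint8, red, green, blue), "z_map" (400x640 float32, m along the optical axis (not along the pixel's ray), 0 where there is no reading), "mtx" (3x3 intrinsics, pixels), "origin" and "rotation" of the camera in the world. Camera axes: x right, y up, looking along -z (the intrinsics and any distortion apply to the point x, -y, -z); pixel columns grow to the right and rows downward; lengths in m; the calibration is good to about 2 mm. A picture is of the moment at which its call begins.
- finish_job(): hands the job in; it is judged then, once.
The state is a dict: "clock": time; "q": joint angles; "qd": joint speeds; "tau": joint torques, N m; "ee_pos": TCP position; "eef_rot": TCP orientation; "contact_force": force on the tool from outside, world axes, zero at the start; "torque": the same for the moment, N m; "opening": finger opening in m; "grasp_force": force on a finger pad.
Only numpy, scipy, OpenCV 4.12 (cv2) and the standard library are available. Lean on these libraries where they do the work, as an engineer would, in place of code of your own. Each camera call takes 0.05 s, during which the arm holds its last target. There are 200 camera calls.

### The job

On the white strip reader, push the blue T-knob down against its spring and, keeping it down, turn it clockwise to its stop so that the orange shutter under the slot opens, then let the knob spring back up. Then lift the blue-handled check plate out of its stand, pass its blade down through the reader's slot until the white line round the blade is level with the slot's rim, and finish while still holding it there by its handle: upright, still, not let go and not forced against the reader. Leave the grey-handled plate, the canister, the cups and the wash bottle where they stand.

Things in the scene. Friction and masses are not known exactly. Their poses are not given: they have to be found in the camera images.
- slot (a point): Centre of the slot's mouth, level with its rim. A vertical well 8 mm wide (this point's x), 60 mm long (y), 82 mm deep, 2 mm chamfer round the mouth, z up. Until the knob is turned an orange shutter blocks it 6.5 mm below the rim. The slot lies in a grey frame 40 x 90 mm, 3 mm proud of the white reader's top. The knob's axis is 105 mm away along this +y.
- reader_top (a point): Centre of the top face of the fixed white strip reader, 190 x 230 mm (this point's x, y), 95 mm high, standing on the table to the left or right of the plate stand at a small yaw. The slot is 50 mm from here along -y, the knob 55 mm along +y.
- knob_grip (a point): Point on the axis of the reader's blue T-knob at gripping height: 8 mm below the top of its bar, 22 mm above the black disc (48 mm diameter) under the bar, 37 mm above the slot's rim while the knob is up. The bar is 44 mm long (this point's x), 12 mm thick (y), 30 mm tall and turns and sinks with the knob; z is up.
- knob_press (a joint): How far the knob is pushed down, m: 0 up, 0.008 fully down. Spring: about 2 N at first, 8 N fully down. It springs back up when let go, once it is turned to its stop.
- knob_turn (a joint): Turn of the knob, rad, growing clockwise seen from above: starts at 0 to 0.1, stop at 1.25. A pin inside blocks the turn at about 0.15 unless the knob is down by more than 6 mm; it locks (pops up) only beyond about 1.05 rad. Turning takes about 0.05 N m.
- shutter (a joint): Travel of the orange shutter driven by the knob, m: 0 closes the slot, above 0.010 leaves the slot fully clear; 10.5 mm per rad of knob turn.
- blue_plate_grip (a point): Centre of the handle of the blue-handled check plate (loose, 80 to 150 g). Handle 16 mm thick (this point's x), 44 mm wide (y), 50 mm tall (z, up). Below it a black blade 6 mm thick (x), 56 mm wide (y), 85 mm long to its rounded tip (corners cut back 6 mm), 110 mm below this point. The same either way round. It hangs by its handle in an opening of the stand.
- blue_line (a point): Centre of the blade at the 4 mm white line round it: 55 mm above the tip, 55 mm below blue_plate_grip; same axes as that point. This is the point to bring to the centre of the slot's mouth.
- grey_plate_grip (a point): Centre of the handle of the grey-handled check plate, otherwise the same as the blue one, in the other opening of the stand. Leave it there.
- canister_mid (a point): Middle of a loose standing canister, 42 mm diameter, 100 mm tall, green label, between the reader and the stand. Leave it.
- cup_a_mid (a point): Middle of a loose clear specimen cup with an orange lid, 60 mm diameter, 70 mm tall, at the back. Leave it.
- cup_b_mid (a point): Middle of a loose clear specimen cup with a yellow lid, 60 mm diameter, 70 mm tall, at the back. Leave it.
- wash_mid (a point): Middle of a loose wash bottle, white with a red cap, 64 mm diameter, 150 mm tall, at the back. Leave it.
- stand_top (a point): Centre of the top of the fixed white stand, 80 x 200 mm (this point's x, y), 94 mm high. Two openings 9 x 59 mm (x, y), at 40 mm along +y and -y; a plate hangs in each, its handle standing on the top. Which holds the blue one varies.
Mind the look-alikes: they are no part of the job. Leave any pink or red look-alike of the part that bears blue_plate_grip alone.

How it is judged:
On the way, in this order (a step that is already met when the one before it is completed fails the run):
1. the knob is pushed down (value of joint knob_press above 0.005 m), for 0.05 s.
2. the knob is turned to its stop (value of joint knob_turn above 1 rad), for 0.05 s.
3. the knob has sprung back up, shutter open (value of joint knob_press below 0.003 m and value of joint shutter above 0.0095 m), for 0.1 s.
4. the blue-handled plate is lifted clear of its stand (height (world z) of blue_plate_grip above 0.205 m and contact force between the fingers and blue_plate above 1 N), for 0.1 s.
At the end, for the whole second after the job is handed in: The blue plate is held by the fingers with its blade in the slot, its white line within 7 mm of the rim's height (and 4 / 5 mm of the slot's centre), upright within 0.1 rad, still, with less than 15 N between plate and reader; the knob is up and the shutter open (all of step 3 and z of blue_line in the frame of slot between -0.007 and 0.007 m and x of blue_line in the frame of slot between -0.004 and 0.004 m and y of blue_line in the frame of slot between -0.005 and 0.005 m and angle between blue_plate_grip's own z axis and vertical below 0.1 rad and contact force between the fingers and blue_plate above 1 N and contact force between blue_plate and reader below 15 N and linear speed of blue_plate below 0.02 m/s); the arm keeps its last pose, push and grip.
It fails at once if the blade is jammed hard against the reader (over 40 N) (contact force between blue_plate and reader above 40 N).
It fails at once if a bystander is moved by more than 3 cm (distance of any of grey_plate_grip, canister_mid, cup_a_mid, cup_b_mid, wash_mid from where it was at the start of the episode above 0.03 m).
It also fails if it takes over 64 s, if anything falls off the work surface, if the arm or the gripper's body presses on something with over 40 N, if the wrist force passes 120 N, or if a joint passes its speed limit or range.

## Working session

There is one attempt and no reset: what is moved stays moved. The work goes in short steps, Python scripts to look and compute and a tool call to move; the robot and the scene stay as the last step left them, time stands still between calls to the robot, and variables do not carry over. Pictures are saved under pics/ and viewed, at most 10 in all, crops included, and the job is handed in when it is done.

Besides the shell and the picture viewer there is one more tool, called after "Emit:" as name(argument=value, ...) on one line, values as JSON. arm_command: Moves the arm, as the interface text tells. Its arguments: {"type":"object","properties":{"motion":{"type":"array"},"hand":{"type":"number"},"force":{"type":"number"}},"required":["motion"]}

```bash
mkdir -p pics; cat > h.py <<'E'
from workcell import *
import numpy as np, cv2
def cloud(c):
    K=np.array(c["mtx"]);z=c["z_map"];v,u=np.mgrid[:z.shape[0],:z.shape[1]]
    p=np.stack([(u-K[0,2])/K[0,0]*z,-(v-K[1,2])/K[1,1]*z,-z],-1)
    return p@np.array(c["rotation"]).T+np.array(c["origin"])
def save(c,n): cv2.imwrite(f"pics/{n}.png",c["frame"][:,:,::-1])
E
python3 - <<'E'
from h import *
for n in("top","scene"):
    c=camera(n);save(c,n+"0");np.savez(n+"0.npz",**{k:np.array(v) for k,v in c.items()})
    print(n,c["mtx"],c["origin"],c["rotation"],c.keys())
s=state();print(s)
E
```

```text
top [[511.59799705   0.         325.73742223]
 [  0.         511.59799705 196.36841528]
 [  0.           0.           1.        ]] [0.42455679 0.03003505 1.42053068] [[-0.02046248  0.99279199 -0.11809044]
 [-0.99967028 -0.02214938 -0.01299004]
 [-0.01551203  0.1177857   0.99291788]] dict_keys(['frame', 'z_map', 'mtx', 'origin', 'rotation'])
scene [[375.55235116   0.         314.00705953]
 [  0.         375.55235116 194.24765844]
 [  0.           0.           1.        ]] [1.04398258 0.04717904 0.72954016] [[ 0.04532243 -0.80471681  0.5919263 ]
 [ 0.99881482  0.04702787 -0.01254311]
 [-0.01774338  0.59179324  0.80589449]] dict_keys(['frame', 'z_map', 'mtx', 'origin', 'rotation'])
{'clock': 0.1, 'q': array([ 1.28907860e+00,  2.64706949e-01,  1.60521147e+00,  1.28328231e-06,
        1.27370399e+00, -3.69200411e-02]), 'qd': array([ 2.40369279e-03, -1.41480474e-03, -2.22635113e-03, -7.17845768e-05,
       -7.53264812e-04, -1.23266407e-03]), 'tau': array([ 1.91710728e-05, -5.03620076e+01, -3.58069897e+01,  7.30390381e-02,
        2.32508424e-02, -7.97169469e-05]), 'ee_pos': array([0.16343161, 0.65426428, 0.2375069 ]), 'eef_rot': array([[-9.70186264e-01,  2.42359841e-01, -5.65462944e-04],
       [ 2.42360489e-01,  9.70184309e-01, -1.94939967e-03],
       [ 7.61470825e-05, -2.02832666e-03, -9.99997940e-01]]), 'contact_force': array([-0.81927478,  0.03934295, -0.03703416]), 'torque': array([0.0233352 , 0.01070465, 0.00368092]), 'grasp_force': 0.0, 'opening': 0.087831192006253}
```

View pics/top0.png

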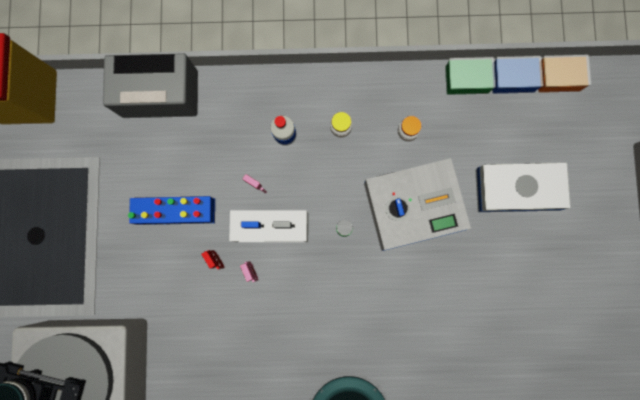

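View pics/scene0.png

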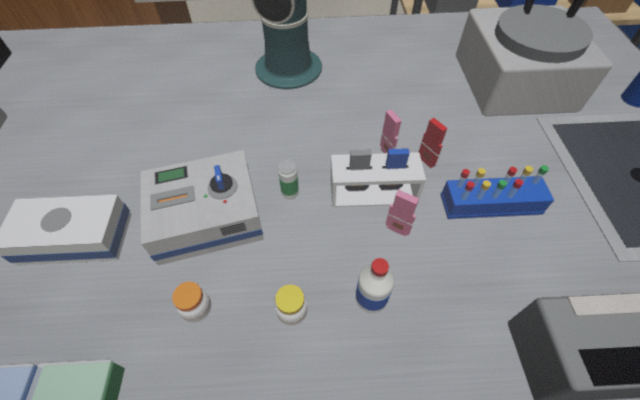

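The top view shows the blue plate at (251,224), the grey plate at (282,224), the knob at (398,208) and the slot at (436,199). The canister is at (344,228), and pink and red decoys lie around the stand.

```bash
cat > m.py <<'E'
from h import *
def rayplane(c,uv,z):
    K=c["mtx"];d=np.c_[(uv[:,0]-K[0,2])/K[0,0],-(uv[:,1]-K[1,2])/K[1,1],-np.ones(len(uv))]@c["rotation"].T
    return c["origin"]+d*((z-c["origin"][2])/d[:,2])[:,None]
def rect(p): 
    r=cv2.minAreaRect((p[:,:2]*1000).astype(np.float32)); return np.round(r[0],1),np.round(r[1],1),round(r[2],1)
def big(m):
    n,l,s,_=cv2.connectedComponentsWithStats(m.astype(np.uint8));i=1+np.argmax(s[1:,4]);return l==i
def run(c,rois):
    P=cloud(c);hsv=cv2.cvtColor(c["frame"],cv2.COLOR_RGB2HSV).astype(int);H,S,V=[hsv[...,i] for i in range(3)]
    masks=dict(blue=(H>100)&(H<130)&(S>120)&(V>60),orange=(H>5)&(H<25)&(S>100),white=(S<30)&(V>200),all=H>=0)
    for name,(col,(u0,v0,u1,v1),zlo,zhi,z) in rois.items():
        w=np.zeros(H.shape,bool);w[v0:v1,u0:u1]=1
        m=w&masks[col]&(P[...,2]>zlo)&(P[...,2]<zhi)
        if m.sum()<5: print(name,"few",m.sum());continue
        m=big(m);v,u=np.nonzero(m);q=P[m]
        r=rayplane(c,np.c_[u,v].astype(float),z if z else np.median(q[:,2]))
        print(name,m.sum(),"zmed",np.round(np.percentile(q[:,2],[5,50,95]),4),"depth-rect",rect(q),"ray-rect",rect(r),"mean",np.round(r.mean(0)[:2],4))
E
python3 - <<'E'
from m import *
for n,R in(("top",dict(reader=("all",(350,145,480,260),.085,.105,.095),knob=("blue",(380,190,415,225),.1,.2,.143),slot=("orange",(415,185,460,210),.05,.12,.0915),
  stand=("all",(215,195,320,255),.085,.102,.094),bplate=("blue",(235,210,270,235),.1,.2,.144),grey=("all",(268,210,300,235),.125,.2,.144),can=("all",(330,215,360,240),.09,.12,.1))),
  ("scene",dict(reader=("all",(120,140,280,260),.085,.105,.095),knob=("blue",(200,155,245,200),.1,.2,.12),slot=("orange",(150,185,200,210),.05,.12,.0915),
  stand=("all",(320,140,430,200),.085,.102,.094),bplate=("blue",(380,140,415,175),.1,.2,0),can=("all",(270,150,305,200),.085,.12,.1)))):
    c=dict(np.load(n+"0.npz"));print(n);run(c,R)
    if n=="scene":
        v,u=140,150;f=cv2.resize(c["frame"][140:260,120:440,::-1],None,fx=2.5,fy=2.5,interpolation=cv2.INTER_CUBIC);cv2.imwrite("pics/crop.png",f)
E
```

```text
top
reader 6173 zmed [0.0902 0.0947 0.0994] depth-rect (array([ 559.9, -190.6]), array([191.4, 231.4]), 12.8) ray-rect (array([ 559.2, -190. ]), array([190.2, 230.9]), 12.8) mean [ 0.5583 -0.1924]
knob 98 zmed [0.113  0.141  0.1468] depth-rect (array([ 546.3, -140.2]), array([42.1, 19.4]), 11.4) ray-rect (array([ 545.6, -137.3]), array([41.9, 15.8]), 11.9) mean [ 0.5439 -0.1374]
slot 76 zmed [0.0878 0.0923 0.0953] depth-rect (array([ 570.2, -240.6]), array([ 8.6, 58.1]), 12.8) ray-rect (array([ 570.6, -241.1]), array([ 8.2, 57.8]), 12.8) mean [ 0.5706 -0.2411]
stand 2065 zmed [0.0887 0.0936 0.0981] depth-rect (array([511.2, 200.5]), array([200.5,  79. ]), 88.8) ray-rect (array([511. , 200.2]), array([200.4,  78.1]), 88.8) mean [0.5106 0.1996]
bplate 104 zmed [0.1358 0.1431 0.1475] depth-rect (array([509.9, 238.2]), array([40.6, 13.2]), 88.8) ray-rect (array([509.7, 236.5]), array([42.8, 12.5]), 88.8) mean [0.5098 0.2365]
grey 123 zmed [0.1379 0.1429 0.1472] depth-rect (array([509.4, 159.3]), array([42.6, 15.5]), 89.0) ray-rect (array([509.3, 158.8]), array([42.7, 15. ]), 88.8) mean [
[... 608 characters left out ...]
932] depth-rect (array([ 567.4, -241.5]), array([ 4.6, 56.2]), 12.2) ray-rect (array([ 567.1, -241.5]), array([ 4.4, 56. ]), 12.2) mean [ 0.5672 -0.2416]
stand 2124 zmed [0.0891 0.0933 0.0957] depth-rect (array([511.4, 200.6]), array([200.8,  81.9]), 88.4) ray-rect (array([514.7, 199.7]), array([200.1,  86.3]), 88.5) mean [0.5215 0.1978]
bplate 239 zmed [0.1085 0.1405 0.1445] depth-rect (array([512.6, 238.4]), array([40.7, 18.3]), 86.6) ray-rect (array([526.2, 236.3]), array([44.9, 47.4]), 86.4) mean [0.5209 0.2361]
can 275 zmed [0.0867 0.0987 0.101 ] depth-rect (array([501.5,   1.8]), array([38.2, 41.1]), 86.4) ray-rect (array([507.8,   1.9]), array([37.7, 49.4]), 89.0) mean [0.5085 0.0019]
```

View pics/crop.png

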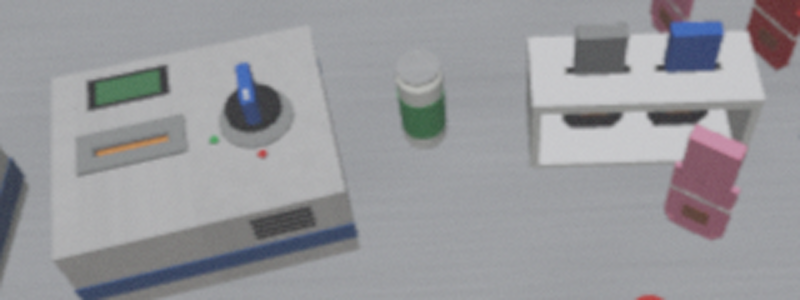

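The crop shows the knob bar running roughly along the reader's x axis, the orange shutter in the slot, and the blue handle in the right-hand opening. I'll start the approach to the knob.

```bash
cat > go.py <<'E'
from h import *
def go(p,yaw):  # world TCP target and tool-y angle (deg), needed shift in tool cm (current axes) and turn about tool z
    s=state();R=np.array(s["eef_rot"]);d=R.T@(np.array(p)-s["ee_pos"])*100
    a=np.degrees(np.arctan2(R[1,1],R[0,1]));t=(yaw-a+180)%360-180
    tilt=np.degrees(np.arccos(-R[2,2]))
    print("t",round(s["clock"],2),"pos",np.round(s["ee_pos"],4),"yaw",round(a,2),"tilt",round(tilt,2),"need cm",np.round(d,2),"ang z",round(-np.radians(t),3),"F",np.round(s["contact_force"],1),"M",np.round(s["torque"],2),"open",round(s["opening"],4),"grip",round(s["grasp_force"],1),"q6",round(s["q"][5],2))
E
python3 - <<'E'
from m import *
for n,(u0,v0,u1,v1) in(("top",(380,190,415,225)),("scene",(200,155,245,200))):
    c=dict(np.load(n+"0.npz"));P=cloud(c);h=cv2.cvtColor(c["frame"],cv2.COLOR_RGB2HSV).astype(int)
    w=np.zeros(h.shape[:2],bool);w[v0:v1,u0:u1]=1
    m=w&(abs(h[...,0]-115)<15)&(h[...,1]>120)&(P[...,2]>.136)
    v,u=np.nonzero(m);r=rayplane(c,np.c_[u,v].astype(float),.143);
    for q in(r,P[m]):
        x=q[:,:2]-q[:,:2].mean(0);_,s,V=np.linalg.svd(x,full_matrices=False);print(n,m.sum(),q.mean(0),np.degrees(np.arctan2(V[0,1],V[0,0])),rect(q))
E
```

```text
top 77 [ 0.54364856 -0.13680368  0.143     ] -165.35845777401303 (array([ 545.4, -136.4]), array([41.9, 12.8]), 11.9)
top 77 [ 0.54372276 -0.13690216  0.14222447] -165.53316626449524 (array([ 545.6, -137. ]), array([42.2, 12.6]), 12.3)
scene 73 [ 0.54966775 -0.13638804  0.143     ] 14.117042675072778 (array([ 550., -136.]), array([44.4, 11.2]), 11.0)
scene 73 [ 0.54894237 -0.13665909  0.14213038] 14.145547670268085 (array([ 547.7, -136.6]), array([42.5, 11. ]), 10.7)
```

Emit:
arm_command(motion=[{"slide": [-2.7, -3.2, 0], "angular": [0, 0, 0]}, {"slide": [-2.7, -3.2, 0], "angular": [0, 0, 0]}, {"slide": [-2.7, -3.2, 0], "angular": [0, 0, 0]}, {"slide": [-2.7, -3.2, 0], "angular": [0, 0, 0]}, {"slide": [-2.7, -3.2, 0], "angular": [0, 0, 0]}, {"slide": [-2.7, -3.2, 0], "angular": [0, 0, 0]}, {"slide": [-2.7, -3.2, 0], "angular": [0, 0, 0]}, {"slide": [-2.7, -3.2, 0], "angular": [0, 0, 0]}, {"slide": [-2.7, -3.2, 0], "angular": [0, 0, 0]}, {"slide": [-2.7, -3.2, 0], "angular": [0, 0, 0]}, {"slide": [-2.7, -3.2, 0], "angular": [0, 0, 0]}, {"slide": [-2.7, -3.2, 0], "angular": [0, 0, 0]}], hand=1)

```text
clock: 1.3
ee_pos: [0.385, 0.2021, 0.2384]
eef_rot: [[-0.97, 0.242, -0.0], [0.242, 0.97, -0.0], [0.0, -0.0, -1.0]]
contact_force: [0.1, 0.1, -0.7]
opening: 0.0876
grasp_force: 0.0
```

```bash
python3 -c "
from go import *;go([.547,-.137,.2],100)"
```

```text
t 1.3 pos [0.385  0.2021 0.2384] yaw 75.99 tilt 0.01 need cm [-23.93 -28.98   3.85] ang z -0.419 F [ 0.1  0.1 -0.7] M [-0.02 -0.04 -0.01] open 0.0876 grip 0.0 q6 -0.9
```

Emit:
arm_command(motion=[{"slide": [-3.0, -3.62, 0], "angular": [0, 0, 0]}, {"slide": [-3.0, -3.62, 0], "angular": [0, 0, 0]}, {"slide": [-3.0, -3.62, 0], "angular": [0, 0, 0]}, {"slide": [-3.0, -3.62, 0], "angular": [0, 0, 0]}, {"slide": [-3.0, -3.62, 0], "angular": [0, 0, 0]}, {"slide": [-3.0, -3.62, 0], "angular": [0, 0, 0]}, {"slide": [-3.0, -3.62, 0], "angular": [0, 0, 0]}, {"slide": [-3.0, -3.62, 0], "angular": [0, 0, 0]}, {"slide": [0, 0, 1], "angular": [0, 0, -0.15]}, {"slide": [0, 0, 1], "angular": [0, 0, -0.15]}, {"slide": [0, 0, 1], "angular": [0, 0, -0.15]}, {"slide": [0, 0, 1], "angular": [0, 0, 0]}])

```text
clock: 2.5
ee_pos: [0.5472, -0.1355, 0.1976]
eef_rot: [[-0.979, -0.204, -0.001], [-0.204, 0.979, 0.0], [0.001, 0.0, -1.0]]
contact_force: [-0.2, -0.5, 0.3]
opening: 0.0882
grasp_force: 0.0
```

```bash
python3 -c "
from go import *;go([.5475,-.1366,.121],102)"
```

```text
t 2.5 pos [ 0.5472 -0.1355  0.1976] yaw 101.75 tilt 0.06 need cm [-0.02 -0.12  7.66] ang z -0.004 F [-0.2 -0.5  0.3] M [ 0.03 -0.03  0.04] open 0.0882 grip 0.0 q6 -2.06
```

Emit:
arm_command(motion=[{"slide": [0, -0.1, 2], "angular": [0, 0, 0]}, {"slide": [0, 0, 2], "angular": [0, 0, 0]}, {"slide": [0, 0, 2], "angular": [0, 0, 0]}, {"slide": [0, 0, 1], "angular": [0, 0, 0]}, {"slide": [0, 0, 0.6], "angular": [0, 0, 0]}, {"slide": [0, 0, 0], "angular": [0, 0, 0]}])

```text
clock: 3.1
ee_pos: [0.5473, -0.1361, 0.122]
eef_rot: [[-0.979, -0.203, -0.001], [-0.203, 0.979, 0.0], [0.001, 0.001, -1.0]]
contact_force: [0.5, -0.2, -0.1]
opening: 0.088
grasp_force: 0.0
```

Emit:
arm_command(motion=[{"slide": [0, 0, 0], "angular": [0, 0, 0]}, {"slide": [0, 0, 0], "angular": [0, 0, 0]}, {"slide": [0, 0, 0], "angular": [0, 0, 0]}, {"slide": [0, 0, 0], "angular": [0, 0, 0]}, {"slide": [0, 0, 0], "angular": [0, 0, 0]}, {"slide": [0, 0, 0], "angular": [0, 0, 0]}, {"slide": [0, 0, 0], "angular": [0, 0, 0]}, {"slide": [0, 0, 0], "angular": [0, 0, 0]}, {"slide": [0, 0, 0], "angular": [0, 0, 0]}, {"slide": [0, 0, 0], "angular": [0, 0, 0]}], hand=-1, force=40)

```text
clock: 4.1
ee_pos: [0.5478, -0.1367, 0.1227]
eef_rot: [[-0.979, -0.204, 0.0], [-0.204, 0.979, -0.001], [-0.0, -0.001, -1.0]]
contact_force: [-0.4, -1.5, -1.9]
opening: 0.0118
grasp_force: 40.0
```

```bash
python3 -c "
from go import *;go([.5475,-.1366,.121],102)"
```

```text
t 4.1 pos [ 0.5478 -0.1367  0.1227] yaw 101.78 tilt 0.05 need cm [0.03 0.02 0.17] ang z -0.004 F [-0.4 -1.5 -1.9] M [-0.03  0.06  0.06] open 0.0118 grip 40.0 q6 -2.06
```

Emit:
arm_command(motion=[{"slide": [0, 0, 0.25], "angular": [0, 0, 0]}, {"slide": [0, 0, 0.25], "angular": [0, 0, 0]}, {"slide": [0, 0, 0.25], "angular": [0, 0, 0]}, {"slide": [0, 0, 0.1], "angular": [0, 0, 0]}, {"slide": [0, 0, 0], "angular": [0, 0, 0]}, {"slide": [0, 0, 0], "angular": [0, 0, 0]}])

```text
clock: 4.7
ee_pos: [0.5479, -0.1367, 0.115]
eef_rot: [[-0.979, -0.204, 0.0], [-0.204, 0.979, -0.001], [-0.0, -0.001, -1.0]]
contact_force: [-2.6, -1.6, 7.0]
opening: 0.0119
grasp_force: 40.0
```

Emit:
arm_command(motion=[{"slide": [0, 0, 0.08], "angular": [0, 0, 0]}, {"slide": [0, 0, 0], "angular": [0, 0, 0.1]}, {"slide": [0, 0, 0], "angular": [0, 0, 0.1]}, {"slide": [0, 0, 0], "angular": [0, 0, 0.1]}, {"slide": [0, 0, 0], "angular": [0, 0, 0.1]}, {"slide": [0, 0, 0], "angular": [0, 0, 0.1]}, {"slide": [0, 0, 0], "angular": [0, 0, 0.1]}, {"slide": [0, 0, 0], "angular": [0, 0, 0.1]}, {"slide": [0, 0, 0], "angular": [0, 0, 0.1]}, {"slide": [0, 0, 0], "angular": [0, 0, 0.1]}, {"slide": [0, 0, 0], "angular": [0, 0, 0.1]}, {"slide": [0, 0, 0], "angular": [0, 0, 0.1]}])

```text
clock: 5.9
ee_pos: [0.5474, -0.1383, 0.1146]
eef_rot: [[-0.623, 0.782, -0.001], [0.782, 0.623, -0.003], [-0.002, -0.003, -1.0]]
contact_force: [-5.5, -7.1, 9.8]
opening: 0.0114
grasp_force: 40.0
```

```bash
python3 -c "
from go import *;go([.5475,-.1366,.121],102)"
```

```text
t 5.9 pos [ 0.5474 -0.1383  0.1146] yaw 38.54 tilt 0.2 need cm [ 0.13  0.11 -0.64] ang z -1.108 F [-5.5 -7.1  9.8] M [-1.13  1.01  0.03] open 0.0114 grip 40.0 q6 -0.96
```

Emit:
arm_command(motion=[{"slide": [0, 0, 0], "angular": [0, 0, 0.06]}, {"slide": [0, 0, 0], "angular": [0, 0, 0.06]}, {"slide": [0, 0, 0], "angular": [0, 0, 0]}, {"slide": [0, 0, 0], "angular": [0, 0, 0]}])

```text
clock: 6.3
ee_pos: [0.5473, -0.1384, 0.1146]
eef_rot: [[-0.528, 0.849, -0.001], [0.849, 0.528, -0.004], [-0.003, -0.003, -1.0]]
contact_force: [-5.7, -7.2, 8.5]
opening: 0.0118
grasp_force: 40.0
```

```bash
python3 -c "
from go import *;go([.5475,-.1366,.121],102)"
```

```text
t 6.3 pos [ 0.5473 -0.1384  0.1146] yaw 31.88 tilt 0.21 need cm [ 0.14  0.11 -0.64] ang z -1.224 F [-5.7 -7.2  8.5] M [-1.16  1.09 -0.01] open 0.0118 grip 40.0 q6 -0.84
```

Emit:
arm_command(motion=[{"slide": [0, 0, -0.3], "angular": [0, 0, 0]}, {"slide": [0, 0, -0.3], "angular": [0, 0, 0]}, {"slide": [0, 0, -0.2], "angular": [0, 0, 0]}, {"slide": [0, 0, 0], "angular": [0, 0, 0]}])

```text
clock: 6.7
ee_pos: [0.5472, -0.1383, 0.1217]
eef_rot: [[-0.528, 0.849, -0.001], [0.849, 0.528, -0.003], [-0.002, -0.002, -1.0]]
contact_force: [-2.9, -7.4, 1.4]
opening: 0.0118
grasp_force: 40.0
```

Emit:
arm_command(motion=[{"slide": [0, 0, 0], "angular": [0, 0, 0]}, {"slide": [0, 0, 0], "angular": [0, 0, 0]}, {"slide": [0, 0, 0], "angular": [0, 0, 0]}, {"slide": [0, 0, 0], "angular": [0, 0, 0]}, {"slide": [0, 0, -2], "angular": [0, 0, 0]}, {"slide": [0, 0, -4], "angular": [0, 0, 0]}, {"slide": [0, 0, -4], "angular": [0, 0, 0]}, {"slide": [0, 0, -2], "angular": [0, 0, 0]}], hand=1)

```text
clock: 7.5
ee_pos: [0.5495, -0.1365, 0.2455]
eef_rot: [[-0.528, 0.849, 0.005], [0.849, 0.528, -0.001], [-0.004, 0.004, -1.0]]
contact_force: [1.5, 0.4, -0.0]
opening: 0.0736
grasp_force: 0.0
```

```bash
python3 -c "
from go import *;go([.51,.239,.245],0);go([.51,.239,.245],180)"
```

```text
t 7.5 pos [ 0.5495 -0.1365  0.2455] yaw 31.88 tilt 0.31 need cm [ 3.397e+01  1.648e+01 -2.000e-02] ang z 0.556 F [ 1.5  0.4 -0. ] M [-0.05 -0.03 -0.03] open 0.0736 grip 0.0 q6 -0.84
t 7.5 pos [ 0.5495 -0.1365  0.2455] yaw 31.88 tilt 0.31 need cm [ 3.397e+01  1.648e+01 -2.000e-02] ang z -2.585 F [ 1.5  0.4 -0. ] M [-0.05 -0.03 -0.03] open 0.0736 grip 0.0 q6 -0.84
```

Emit:
arm_command(motion=[{"slide": [4.25, 2.06, 0], "angular": [0, 0, 0]}, {"slide": [4.25, 2.06, 0], "angular": [0, 0, 0]}, {"slide": [4.25, 2.06, 0], "angular": [0, 0, 0]}, {"slide": [4.25, 2.06, 0], "angular": [0, 0, 0]}, {"slide": [4.25, 2.06, 0], "angular": [0, 0, 0]}, {"slide": [4.25, 2.06, 0], "angular": [0, 0, 0]}, {"slide": [4.25, 2.06, 0], "angular": [0, 0, 0]}, {"slide": [4.25, 2.06, 0], "angular": [0, 0, 0]}, {"slide": [0, 0, 0], "angular": [0, 0, 0.144]}, {"slide": [0, 0, 0], "angular": [0, 0, 0.144]}, {"slide": [0, 0, 0], "angular": [0, 0, 0.144]}, {"slide": [0, 0, 0], "angular": [0, 0, 0.144]}])

```text
clock: 8.7
ee_pos: [0.5079, 0.2401, 0.2411]
eef_rot: [[0.025, 1.0, -0.0], [1.0, -0.025, 0.0], [0.0, -0.0, -1.0]]
contact_force: [-0.4, -0.7, -0.9]
opening: 0.088
grasp_force: 0.0
```

```bash
python3 - <<'E'
from go import *
from m import *
go([.511,.239,.1],-1.2)
c=camera("top");np.savez("top1.npz",**{k:np.array(v) for k,v in c.items()})
c={k:np.array(v) for k,v in c.items()}
run(c,dict(reader=("all",(350,145,480,260),.085,.105,.095),knob=("blue",(380,190,415,225),.136,.2,.143),orange=("orange",(415,185,460,210),.0,.12,.0915)))
cv2.imwrite("pics/top1.png",cv2.resize(c["frame"][140:260,220:480,::-1],None,fx=3,fy=3,interpolation=cv2.INTER_CUBIC))
E
```

```text
t 8.7 pos [0.5079 0.2401 0.2411] yaw -1.42 tilt 0.02 need cm [-0.1   0.32 14.11] ang z -0.004 F [-0.4 -0.7 -0.9] M [-0.06  0.04 -0.03] open 0.088 grip 0.0 q6 0.42
reader 6113 zmed [0.09   0.0947 0.0995] depth-rect (array([ 559.8, -190.9]), array([191.3, 232.2]), 12.7) ray-rect (array([ 559.2, -189.9]), array([190.3, 231. ]), 12.8) mean [ 0.5583 -0.192 ]
knob 75 zmed [0.1377 0.142  0.146 ] depth-rect (array([ 545.6, -135.3]), array([11.8, 40.7]), 32.3) ray-rect (array([ 545.2, -134.7]), array([11.8, 40.6]), 32.3) mean [ 0.545  -0.1342]
orange few 0
```

View pics/top1.png

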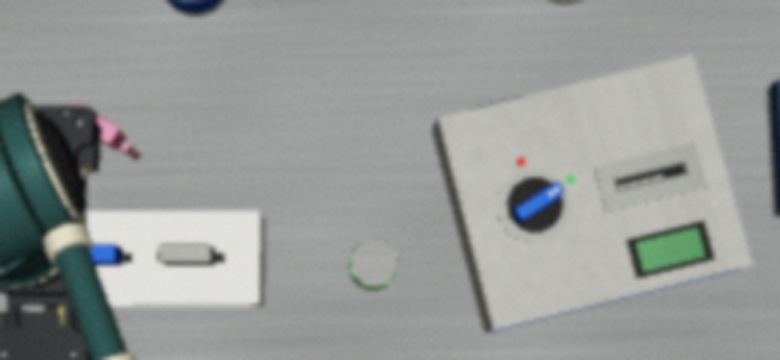

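The shutter is open (dark slot at about (650,175) in the crop), and the knob is up and turned. Now I'll grasp the blue plate.

Emit:
arm_command(motion=[{"slide": [-0.05, 0.3, 3], "angular": [0, 0, 0]}, {"slide": [0, 0, 3.5], "angular": [0, 0, 0]}, {"slide": [0, 0, 3.5], "angular": [0, 0, 0]}, {"slide": [0, 0, 2.5], "angular": [0, 0, 0]}, {"slide": [0, 0, 1.2], "angular": [0, 0, 0]}, {"slide": [0, 0, 0], "angular": [0, 0, 0]}, {"slide": [0, 0, 0], "angular": [0, 0, 0]}])

```text
clock: 9.45
ee_pos: [0.512, 0.2393, 0.1054]
eef_rot: [[0.019, 1.0, 0.001], [1.0, -0.019, 0.001], [0.001, 0.001, -1.0]]
contact_force: [-0.4, 0.0, 0.1]
opening: 0.0885
grasp_force: 0.0
```

Emit:
arm_command(motion=[{"slide": [0, 0, 0], "angular": [0, 0, 0]}, {"slide": [0, 0, 0], "angular": [0, 0, 0]}, {"slide": [0, 0, 0], "angular": [0, 0, 0]}, {"slide": [0, 0, 0], "angular": [0, 0, 0]}, {"slide": [0, 0, 0], "angular": [0, 0, 0]}, {"slide": [0, 0, 0], "angular": [0, 0, 0]}, {"slide": [0, 0, 0], "angular": [0, 0, 0]}, {"slide": [0, 0, 0], "angular": [0, 0, 0]}, {"slide": [0, 0, 0], "angular": [0, 0, 0]}, {"slide": [0, 0, 0], "angular": [0, 0, 0]}], hand=-1, force=30)

```text
clock: 10.45
ee_pos: [0.5111, 0.2389, 0.1043]
eef_rot: [[0.02, 1.0, -0.0], [1.0, -0.02, -0.0], [-0.0, -0.0, -1.0]]
contact_force: [0.1, 0.2, 0.0]
opening: 0.0157
grasp_force: 30.0
```

```bash
python3 -c "
from go import *;go([.511,.239,.104],-1.2)"
```

```text
t 10.45 pos [0.5111 0.2389 0.1043] yaw -1.14 tilt 0.02 need cm [ 0.01 -0.01  0.03] ang z 0.001 F [0.1 0.2 0. ] M [-0.05  0.1   0.02] open 0.0157 grip 30.0 q6 0.41
```

Emit:
arm_command(motion=[{"slide": [0, 0, -1], "angular": [0, 0, 0]}, {"slide": [0, 0, -1.5], "angular": [0, 0, 0]}, {"slide": [0, 0, -1.5], "angular": [0, 0, 0]}, {"slide": [0, 0, -2], "angular": [0, 0, 0]}, {"slide": [0, 0, -2], "angular": [0, 0, 0]}, {"slide": [0, 0, -2], "angular": [0, 0, 0]}, {"slide": [0, 0, -2], "angular": [0, 0, 0]}, {"slide": [0, 0, -2], "angular": [0, 0, 0]}, {"slide": [0, 0, -2], "angular": [0, 0, 0]}, {"slide": [0, 0, -1], "angular": [0, 0, 0]}, {"slide": [0, 0, 0], "angular": [0, 0, 0]}], force=40)

```text
clock: 11.55
ee_pos: [0.5125, 0.2394, 0.2776]
eef_rot: [[0.02, 1.0, 0.005], [1.0, -0.02, 0.002], [0.002, 0.005, -1.0]]
contact_force: [0.6, 0.7, -0.7]
opening: 0.0157
grasp_force: 40.0
```

```bash
python3 -c "
from go import *;go([.5706,-.2397,.27],12.8)"
```

```text
t 11.55 pos [0.5125 0.2394 0.2776] yaw -1.15 tilt 0.3 need cm [-47.79   6.77   0.69] ang z -0.243 F [ 0.6  0.7 -0.7] M [-0.08  0.01  0.01] open 0.0157 grip 40.0 q6 0.41
```

Emit:
arm_command(motion=[{"slide": [-2, 0.28, 0], "angular": [0, 0, 0]}, {"slide": [-4, 0.56, 0], "angular": [0, 0, 0]}, {"slide": [-4.5, 0.64, 0], "angular": [0, 0, 0]}, {"slide": [-4.5, 0.64, 0], "angular": [0, 0, 0]}, {"slide": [-4.5, 0.64, 0], "angular": [0, 0, 0]}, {"slide": [-4.5, 0.64, 0], "angular": [0, 0, 0]}, {"slide": [-4.5, 0.64, 0], "angular": [0, 0, 0]}, {"slide": [-4.5, 0.64, 0], "angular": [0, 0, 0]}, {"slide": [-4.5, 0.64, 0], "angular": [0, 0, 0]}, {"slide": [-4.5, 0.64, 0], "angular": [0, 0, 0]}, {"slide": [-4, 0.56, 0], "angular": [0, 0, 0]}, {"slide": [-1.8, 0.25, 0], "angular": [0, 0, 0]}])

```text
clock: 12.75
ee_pos: [0.5687, -0.2436, 0.2729]
eef_rot: [[0.023, 1.0, -0.002], [1.0, -0.023, -0.0], [-0.0, -0.002, -1.0]]
contact_force: [0.5, 0.0, -0.6]
opening: 0.0156
grasp_force: 40.0
```

Emit:
arm_command(motion=[{"slide": [0, 0, 0], "angular": [0, 0, -0.08]}, {"slide": [0, 0, 0], "angular": [0, 0, -0.083]}, {"slide": [0, 0, 0], "angular": [0, 0, -0.08]}, {"slide": [0, 0, 2], "angular": [0, 0, 0]}, {"slide": [0, 0, 1], "angular": [0, 0, 0]}, {"slide": [0, 0, 0], "angular": [0, 0, 0]}, {"slide": [0, 0, 0], "angular": [0, 0, 0]}])

```text
clock: 13.45
ee_pos: [0.5691, -0.2398, 0.2438]
eef_rot: [[-0.221, 0.975, -0.001], [0.975, 0.221, 0.001], [0.001, -0.001, -1.0]]
contact_force: [0.3, 0.5, -1.2]
opening: 0.0152
grasp_force: 40.0
```

```bash
python3 - <<'E'
from go import *
go([.5706,-.2397,.21],12.8)
c=camera("scene");c={k:np.array(v) for k,v in c.items()};np.savez("scene2.npz",**c)
cv2.imwrite("pics/s2.png",cv2.resize(c["frame"][90:250,90:300,::-1],None,fx=3.7,fy=3.7,interpolation=cv2.INTER_CUBIC))
E
```

```text
t 13.45 pos [ 0.5691 -0.2398  0.2438] yaw 12.79 tilt 0.09 need cm [-0.03  0.16  3.38] ang z -0.0 F [ 0.3  0.5 -1.2] M [-0.11  0.02 -0.04] open 0.0152 grip 40.0 q6 -0.66
```

View pics/s2.png

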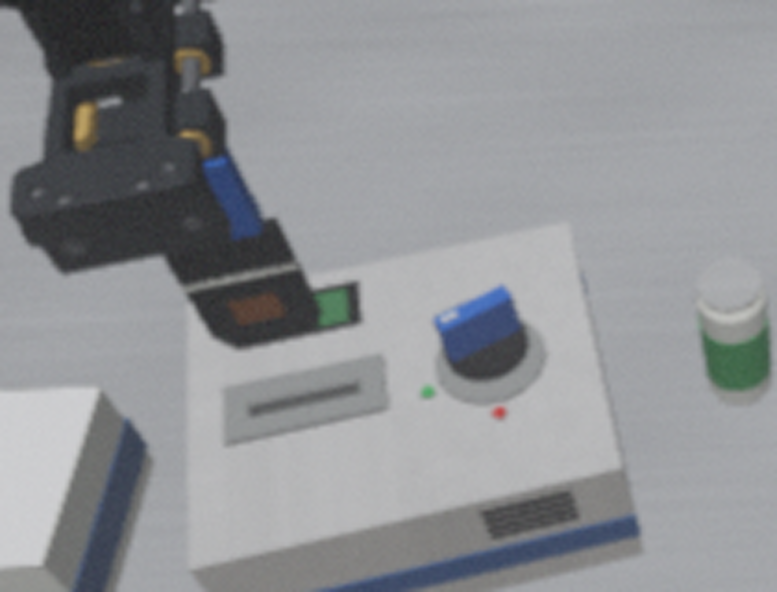

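The plate hangs upright in the grip. In the crop the white line runs from (187,290) to (298,266) and the slot from (249,410) to (361,387). I'll check their alignment from this view.

```bash
python3 - <<'E'
from m import *
c=dict(np.load("scene2.npz"));f=lambda L:np.array(L,float)/3.7-0.5+0.5/3.7+[90,90]
a=.2234;X=np.array([np.cos(a),np.sin(a)]);Y=np.array([-X[1],X[0]]);o=np.array([.5706,-.2397])
for n,L,z in(("slot",[(249,410),(361,387)],.098),("line",[(187,290),(298,266)],.2035),("frame",[(225,387),(384,356),(387,407),(227,444)],.098)):
    r=rayplane(c,f(L),z)[:,:2];print(n,np.round([(r-o)@X*1000,(r-o)@Y*1000],1),"mid",np.round([((r-o)@X*1000).mean(),((r-o)@Y*1000).mean()],1))
P=cloud(c);h=cv2.cvtColor(c["frame"],cv2.COLOR_RGB2HSV).astype(int)
m=(P[...,2]>.145)&(P[...,2]<.2)&(abs(P[...,1]+.24)<.04)&(h[...,2]<140)
q=P[m];s=(q[:,:2]-o);print(m.sum(),np.percentile(s@X*1000,[10,50,90]),np.percentile(s@Y*1000,[1,50,99]))
# orange window on the blade and tilt
print(np.polyfit(q[:,2]*1000,s@X*1000,1))
c=dict(np.load("top1.npz"));h=cv2.cvtColor(c["frame"],cv2.COLOR_RGB2GRAY).astype(int)
v,u=np.nonzero(h[190:207,424:450]<70);r=rayplane(c,np.c_[u+424,v+190].astype(float),.097)[:,:2]-o
print("top slot dark",len(u),[(np.round(np.percentile(r@A*1000,[2,50,98]),1),(r@A*1000).mean().round(1)) for A in(X,Y)])
E
```

```text
slot [[ -0.5   0.8]
 [-31.   31.1]] mid [0.2 0. ]
line [[  2.6   1.9]
 [-24.8  29.7]] mid [2.2 2.4]
frame [[-20.9 -18.1  19.1  19.9]
 [-43.9  45.6  44.2 -43.4]] mid [0.  0.6]
531 [0.3169937  1.52597764 2.66763162] [-25.75962961   1.88029322  29.68393426]
[-5.43928256e-04  1.58207393e+00]
top slot dark 14 [(array([-2.9, -0.3,  2.2]), np.float64(-0.3)), (array([-27.8, -20.3, -12.9]), np.float64(-20.3))]
```

Emit:
arm_command(motion=[{"slide": [-0.2, 0.14, 0], "angular": [0, 0, 0]}, {"slide": [0, 0, 1.5], "angular": [0, 0, 0]}, {"slide": [0, 0, 1.5], "angular": [0, 0, 0]}, {"slide": [0, 0, 1.2], "angular": [0, 0, 0]}, {"slide": [0, 0, 0], "angular": [0, 0, 0]}, {"slide": [0, 0, 0], "angular": [0, 0, 0]}])

```text
clock: 14.1
ee_pos: [0.5706, -0.2417, 0.2012]
eef_rot: [[-0.221, 0.975, -0.002], [0.975, 0.221, 0.001], [0.001, -0.002, -1.0]]
contact_force: [0.4, -0.1, -1.0]
opening: 0.0154
grasp_force: 40.0
```

```bash
python3 - <<'E'
from go import *
go([.5710,-.2417,.1383],12.8)
c=camera("scene");c={k:np.array(v) for k,v in c.items()};np.savez("scene3.npz",**c)
cv2.imwrite("pics/s3.png",cv2.resize(c["frame"][120:220,110:240,::-1],None,fx=6,fy=6,interpolation=cv2.INTER_CUBIC))
E
```

```text
t 14.1 pos [ 0.5706 -0.2417  0.2012] yaw 12.78 tilt 0.12 need cm [-0.01  0.05  6.29] ang z -0.0 F [ 0.4 -0.1 -1. ] M [-0.12  0.04 -0.  ] open 0.0154 grip 40.0 q6 -0.66
```

View pics/s3.png

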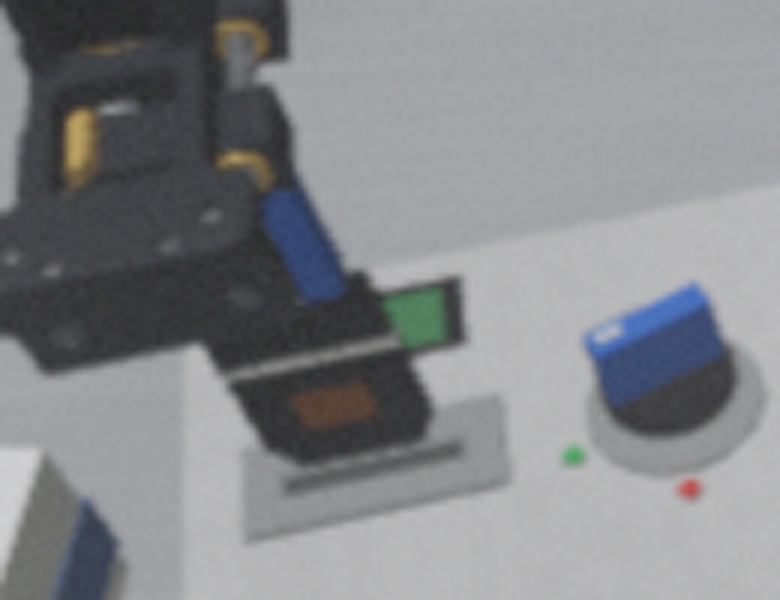

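The blade tip is just above the slot, which runs from (285,490) to (463,450) in the crop, and it looks aligned. Lowering it gently.

Emit:
arm_command(motion=[{"slide": [0, 0.03, 0.4], "angular": [0, 0, 0]}, {"slide": [0, 0, 0.3], "angular": [0, 0, 0]}, {"slide": [0, 0, 0.3], "angular": [0, 0, 0]}, {"slide": [0, 0, 0.3], "angular": [0, 0, 0]}, {"slide": [0, 0, 0], "angular": [0, 0, 0]}])

```text
clock: 14.65
ee_pos: [0.5711, -0.2418, 0.1888]
eef_rot: [[-0.221, 0.975, -0.001], [0.975, 0.221, 0.0], [0.001, -0.001, -1.0]]
contact_force: [-0.6, -0.2, -1.4]
opening: 0.0161
grasp_force: 40.0
```

Emit:
arm_command(motion=[{"slide": [0, 0, 0.3], "angular": [0, 0, 0]}, {"slide": [0, 0, 0.4], "angular": [0, 0, 0]}, {"slide": [0, 0, 0.4], "angular": [0, 0, 0]}, {"slide": [0, 0, 0.4], "angular": [0, 0, 0]}, {"slide": [0, 0, 0], "angular": [0, 0, 0]}])

```text
clock: 15.15
ee_pos: [0.5711, -0.2416, 0.1734]
eef_rot: [[-0.221, 0.975, -0.001], [0.975, 0.221, 0.001], [0.001, -0.001, -1.0]]
contact_force: [-0.9, 1.2, -2.0]
opening: 0.0152
grasp_force: 40.0
```

```bash
python3 - <<'E'
from go import *
go([.5710,-.2417,.1383],12.8)
E
```

```text
t 15.15 pos [ 0.5711 -0.2416  0.1734] yaw 12.77 tilt 0.07 need cm [-0.01 -0.01  3.51] ang z -0.0 F [-0.9  1.2 -2. ] M [-0.02  0.03 -0.04] open 0.0152 grip 40.0 q6 -0.66
```

No resistance, with the tip about 20 mm inside. I'll go the rest of the way.

Emit:
arm_command(motion=[{"slide": [0, 0, 0.5], "angular": [0, 0, 0]}, {"slide": [0, 0, 0.5], "angular": [0, 0, 0]}, {"slide": [0, 0, 0.5], "angular": [0, 0, 0]}, {"slide": [0, 0, 0.5], "angular": [0, 0, 0]}, {"slide": [0, 0, 0.5], "angular": [0, 0, 0]}, {"slide": [0, 0, 0.5], "angular": [0, 0, 0]}, {"slide": [0, 0, 0.3], "angular": [0, 0, 0]}, {"slide": [0, 0, 0.2], "angular": [0, 0, 0]}, {"slide": [0, 0, 0], "angular": [0, 0, 0]}, {"slide": [0, 0, 0], "angular": [0, 0, 0]}, {"slide": [0, 0, 0], "angular": [0, 0, 0]}])

```text
clock: 16.25
ee_pos: [0.5712, -0.2418, 0.1392]
eef_rot: [[-0.221, 0.975, -0.001], [0.975, 0.221, 0.0], [0.0, -0.001, -1.0]]
contact_force: [-1.7, -0.4, -2.4]
opening: 0.0159
grasp_force: 40.0
```

```bash
python3 - <<'E'
from go import *
go([.5710,-.2417,.1383],12.8)
c=camera("scene");c={k:np.array(v) for k,v in c.items()};np.savez("scene4.npz",**c)
cv2.imwrite("pics/s4.png",cv2.resize(c["frame"][130:220,120:250,::-1],None,fx=6,fy=6,interpolation=cv2.INTER_CUBIC))
E
```

```text
t 16.25 pos [ 0.5712 -0.2418  0.1392] yaw 12.78 tilt 0.04 need cm [ 0.02 -0.02  0.09] ang z -0.0 F [-1.7 -0.4 -2.4] M [-0.11  0.49  0.02] open 0.0159 grip 40.0 q6 -0.66
```

View pics/s4.png

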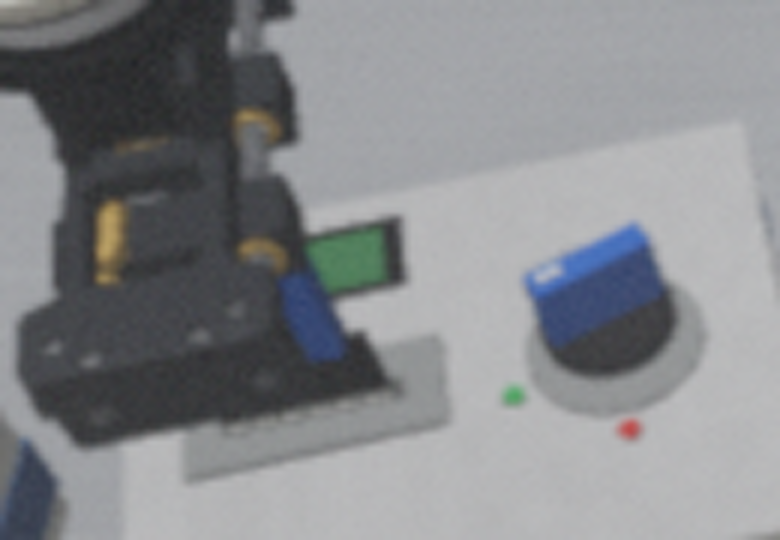

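The white line sits at the slot's rim, from (225,430) to (400,390) in the crop. Forces are small and the knob is still up and turned.

```bash
python3 -c "
from workcell import *
print(finish_job())"
```

```text
the job is handed in; nothing more can be done
None
```

I handed the job in at about 16 s, with the knob up and turned, the shutter open, and the blue plate gripped upright with its white line at the slot's rim; the hand-in returned no verdict.

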